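Clamp the bench steriliser shut with the extension bar

ROBOT

A 6-joint arm with a two-finger parallel gripper is mounted at the origin on the work surface. World frame = base frame: x ahead of the robot, y to its left, z up, the work surface at z = 0. Lengths are in mm, angles in rad, forces in N, time in s.
With the tool pointing down it reaches from about 325 to 1000 mm from the base axis. Payload 5.1 kg.
Tool frame: the origin (TCP) lies between the finger pads; the fingertips stand 19 mm ahead of it and the grasp point (between the pads) is the TCP; y points along the fingers, x is the direction in which the jaws open and shut, and the axes are right-handed (so a half turn about y gives the same grasp; the last joint's range is limited). The gripper opens to 85 mm and grips with 20 to 120 N. Pads are 22 mm wide; open, the fingers measure 114 mm over their backs; the gripper's body (76 mm by 85 mm) begins 54 mm behind the grasp point. The pads swing forward as they close: fully open they stand 13 mm farther back than shut.
Start: joints at [-1.409, 0.124, 1.65, -0, 1.367, -0.083], TCP at [157.503, -630.617, 250.322] pointing down, gripper open.
Joint ranges: [-2.61, 2.61], [-1.02, 2.33], [0.03, 2.71], [-1.35, 4.49], [0.32, 2.68], [-2.91, 2.91]. Speed limits (rad/s): [2.57, 2.57, 3.14, 3.14, 3.14, 3.14].

INTERFACE

Orientations are given as a rotation vector (axis times angle).
In Python, from rig import bot gives the robot as it stands. The module is installed in compiled form; this text tells all that it offers.
- The arm moves only by the tool arm_command, never from a script. Its argument "series" is a list of rows, each a list of 2 entries, a list of its own where there are three numbers: the shift along the tool's x, y, z in mm, then the turn about the tool's y in rad. A call has 1 to 5 rows; each row shifts and turns the commanded pose from where the row before left it, along the tool's axes as they then stand; what a row does not reach is not made up. A row lasts 1/12 s, in which the tool goes at most 41.7 mm and 7.16 degrees, less where a joint would pass 70% of its speed; a pose out of reach is approached as far as the arm can. A call is refused whole if a number of a shift passes 41.7 or a number of a turn 0.125, either way. A call with a gripper value outside its range is refused whole. "grip" is the closure, from 0 (fully open) to 1 (shut), set as the call begins (left out, the last holds). The fingers move at their own pace and stop on an object; "squeeze" is the grip in N (left out, the last holds). Time passes only in rows, so rows that do not move let the fingers close. It gives the time, the measured TCP pose, the force and the opening at its end, in the units of the state.
- bot.state(): the state, without advancing time (a new reading comes with each control period).
- bot.grab_frame(name): name is "scene" or "top" or "wrist"; returns a dict with "pixels" (480x640x3 uint8, red, green, blue), "K" (3x3 intrinsics, pixels), "R" (3x3) and "t" (3): a world point X has camera coordinates R X + t. Camera axes: x right, y down, z forward; pixel columns grow to the right and rows downward; lengths in mm; the calibration is good to about 2 mm. A picture is of the moment at which its call begins. There is no depth.
- bot.job_done(): hands the job in, once; it reports no verdict.
The state is a dict: "time": time; "qpos": joint angles; "joint_vel": joint speeds; "effort": joint torques, N m; "tcp_pos": TCP position; "ee_rot": TCP orientation; "contact_force": force on the tool from outside, world axes, zero at the start; "wrist_torque": the same for the moment, N m; "grip_width": finger opening in mm.
Only numpy, scipy, OpenCV 4.12 (cv2) and the standard library are available. Lean on these libraries where they do the work, as an engineer would, in place of code of your own. Each camera call takes 0.05 s, during which the arm holds its last target. There are 200 camera calls.

TASK

Close the small bench steriliser: slip the steel extension bar fully home onto the clamp's short lever, swing the lever with the bar past its dead point and press it firmly onto its stop screw (about 10 N at the middle of the bar), then draw the bar off and lay it back in its cradle. Never touch the lever itself with the gripper, never force the bar with more than about 20 N, and leave the other things on the table alone.

Things in the scene. Friction and masses are not known exactly. Their poses are not given: they have to be found in the camera images.
- pivot (a point): On the upright swing axis of the clamp's lever, at lever mid-height, 62 mm over the table. Axes of the fixed base plate: z up, y towards the square aluminium steriliser chamber (130 wide, 120 high, face at y=170, gauge up to 180 high), x to the right of y from above. Dark plate 150 x 340 x 12 mm from y=-50 to 290. A grey lug with the lever's stop screw stands 42 mm from the axis at -x, 74 high.
- collar (a point): Centre of the outer face of the lever's square collar (28 x 28 x 8 mm), 60 mm from the pivot axis, 62 mm over the table; turns with the lever. x axis: outward along the lever (horizontal), z up. The bar is home when its mouth bears flat on this face.
- stub_tip (a point): Blunt end of the lever's stub: a plain square steel pin 14 x 14 mm that sticks out 55 mm from the collar along the collar's x axis, then an 8 mm long cone (6 mm across at the end). This point is 63 mm from the collar face, 123 mm from the pivot axis. Axes as the collar's. The rest of the lever's path is free.
- lever (a joint): Lever angle, rad, 0 open, growing clockwise seen from above: its outward direction is at (-0.873 - value) from the base plate's x axis. Starts 0 to 0.15. Spring resistance begins near 0.3, peaks at about 1 N m near 0.58, is nil at the dead point 0.90; beyond, it pulls the lever on (up to 1 N m) to the stop screw, which is set anew each time, somewhere from 1.00 to 1.20. Short of 0.90 it springs back.
- bar_mid (a point): Centre (half-way along and up) of the loose extension bar: square steel bar 24 x 24 x 220 mm, 0.35 kg, lying level in its cradle at the start; grip it here across its upright sides. x axis: along the bar towards its open mouth; z up. The +x end is a square socket 16 x 16 mm, 70 mm deep (1 mm play all round on the stub); the other end is closed with a black plastic cap.
- bar_mouth (a point): Centre of the open end face of the bar, 110 mm from bar_mid along the bar's x axis. Same axes.
- cradle_mid (a point): Where the bar's centre lies when laid in the fixed grey plastic cradle, 45 mm over the table. x axis: along the cradle (as the bar's mouth points at the start), z up. Two rests 16 mm thick stand 78 mm either side of this point, each with a notch 31 mm wide, its floor 33 mm over the table, flared at the top, 63 mm high. Between them only a foot 6 mm thick, 60 mm wide.
- stop: Tip of the steel stop screw (10 mm thick) in the grey lug beside the pivot, at lever height. The lever's side lands on it 25 mm from the pivot axis, so that 1 mm of its setting is about 0.035 rad of lever and 6 mm at the middle of the seated bar: the place where the lever stops has to be felt. Once on the stop, the bar gives only a few mm.
Things that resemble listed ones, but are neither listed nor needed, are in the scene too. Of the things that look like the part that bears bar_mid, the larger one is meant.

How it is judged (in metres and radians):
On the way, in this order (a step that is already met when the one before it is completed fails the run):
1. the bar is fully home on the lever: its mouth within 3.5 mm of the collar face, the lever still on the open side (distance between bar_mouth and collar below 0.0035 m and value of joint lever below 0.5 rad), for 0.1 s.
2. the lever is pressed firmly on its stop screw with the bar (mouth within 15 mm of the collar): over 60 N between lever and screw, of which its spring gives 10 to 45 and 7 N at mid-bar the rest (value of joint lever above 0.94 rad and distance between bar_mouth and collar below 0.015 m and contact force between lever and stop above 60 N), for 0.1 s.
At the end, for the whole second after the job is handed in: The lever is locked past its dead point (above 0.95 rad) and bears on its stop screw (over 3 N) and the bar lies at rest down in both notches of its cradle: centre within 30 mm of the cradle's centre in plan and 5 mm in height, along the cradle within 0.12 rad (either way round) (value of joint lever above 0.95 rad and horizontal distance between bar_mid and cradle_mid below 0.03 m and z of bar_mid in the frame of cradle_mid between -0.005 and 0.005 m and angle between the x axis of bar_mid and the x axis of cradle_mid, either way round below 0.12 rad and linear speed of bar below 0.02 m/s and contact force between lever and stop above 3 N); the robot touches nothing.
It fails at once if the gripper or arm touches the lever itself (over 1 N) (contact force between any of the fingers, the arm and lever above 1 N).
It fails at once if the bar is forced: over 80 N between bar and lever, all contacts added up (about 25 N at mid-bar; the socket's ends oppose, so 1 N there is 3 N here, more if the hand twists) (contact force between bar and lever above 80 N).
It fails at once if a bystander is moved by more than 30 mm (distance of any of dish, brush, jar, wash, beaker, carton, dropper from where it was at the start of the episode above 0.03 m).
It also fails if it takes over 72 s, if anything falls off the work surface, if the arm or the gripper's body presses on something with over 40 N, if the wrist force passes 120 N, or if a joint passes its speed limit or range.

## Working session

There is one attempt and no reset: what is moved stays moved. The work goes in short steps, Python scripts to look and compute and a tool call to move; the robot and the scene stay as the last step left them, time stands still between calls to the robot, and variables do not carry over. Pictures are saved under pics/ and viewed, about 8 in all and at most 12, crops included, and the job is handed in when it is done.

Besides the shell and the picture viewer there is one more tool, called after ">>>" as name([rows], argument=value, ...), one row to a line, values as JSON. arm_command: Moves the arm, as the interface text tells. Its arguments: {"type":"object","properties":{"series":{"type":"array","items":{"type":"array"}},"grip":{"type":"number"},"squeeze":{"type":"number"}},"required":["series"]}

```bash
mkdir -p pics; python3 - <<'E'
from rig import bot
import cv2,numpy as np
s=bot.state();print({k:np.round(v,3).tolist() for k,v in s.items()})
for n in ["scene","top"]:
    f=bot.grab_frame(n);cv2.imwrite(f"pics/{n}0.png",f["pixels"][:,:,::-1]);np.savez(f"{n}0.npz",**{k:np.array(f[k]) for k in f})
    print(n,np.array(f["K"]).tolist(),np.round(f["R"],4).tolist(),np.round(f["t"],2).tolist())
E
```

```text
{'time': 0.0, 'qpos': [-1.409, 0.125, 1.652, -0.0, 1.368, -0.083], 'joint_vel': [-0.001, -0.0, 0.001, 0.001, 0.001, -0.001], 'effort': [0.002, -42.361, -36.545, 0.0, 0.007, -0.0], 'tcp_pos': [157.414, -630.049, 249.038], 'ee_rot': [-1.314, 1.028, -1.025], 'contact_force': [-0.168, -0.294, 0.366], 'wrist_torque': [-0.011, -0.052, -0.046], 'grip_width': 85.464}
scene [[480.13643595110085, 0.0, 324.0859504204286], [0.0, 480.13643595110085, 237.21590105627774], [0.0, 0.0, 1.0]] [[-0.8513, 0.5247, 0.0024], [0.3447, 0.5627, -0.7514], [-0.3957, -0.6388, -0.6598]] [434.69, -98.43, 953.62]
top [[553.6491749621658, 0.0, 319.3877247320467], [0.0, 553.6491749621658, 242.41649944949384], [0.0, 0.0, 1.0]] [[-0.0243, -0.9996, -0.0152], [-0.9923, 0.026, -0.1211], [0.1214, 0.0122, -0.9925]] [-35.04, 493.76, 891.13]
```

View pics/top0.png

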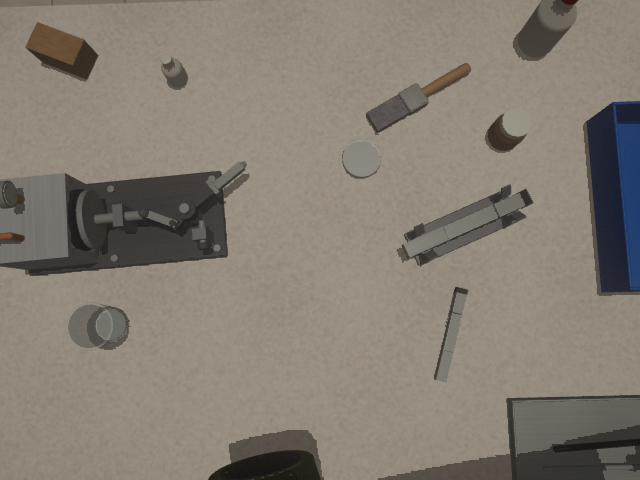

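View pics/scene0.png

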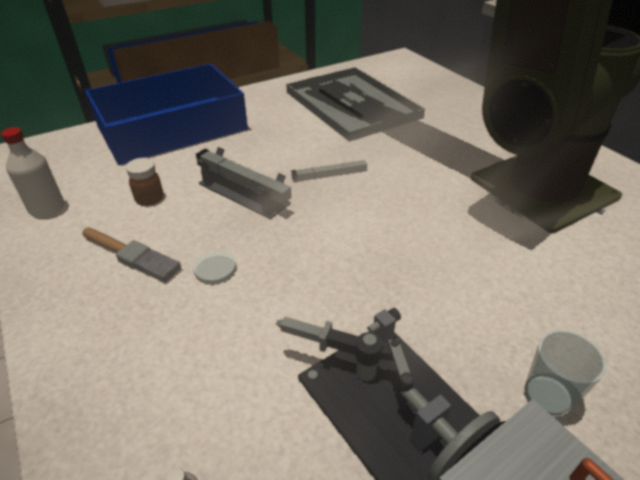

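The top view shows the bar in its cradle from mouth ≈(404,250) to black cap ≈(528,198). The pivot is ≈(184,209), the stub tip ≈(243,165) and the stop lug ≈(200,232). A smaller look-alike bar lies at (451,335). Next I'll enlarge both areas.

```bash
cat > h.py <<'E'
import numpy as np,cv2
from scipy.spatial.transform import Rotation as Ro
def ray(f,u,v,z):
    K,R,t=f["K"],f["R"],f["t"];d=R.T@np.linalg.inv(K)@[u,v,1];c=-R.T@t
    return c+d*(z-c[2])/d[2]
def proj(f,X):
    p=f["K"]@(f["R"]@np.asarray(X,float)+f["t"]);return p[:2]/p[2]
def crop(f,x,y,w,h,s):
    return cv2.resize(f["pixels"][y:y+h,x:x+w,::-1],None,fx=s,fy=s,interpolation=cv2.INTER_CUBIC)
E
python3 - <<'E'
from h import *
f=np.load("top0.npz");a=crop(f,390,175,160,100,5);b=crop(f,150,140,112,70,5);b=crop(f,150,145,160,20,5) if 0 else crop(f,130,150,160,100,5)
a=a[:300+150];b=b[:]
m=np.vstack([cv2.resize(a[25:425],(640,320)),cv2.resize(b[0:400],(640,320))])[:600]
cv2.imwrite("pics/m.png",np.vstack([crop(f,395,185,140,75,5)[:, :700],crop(f,150,155,140,45+15,5)])[:600] if 0 else np.vstack([crop(f,395,185,145,75,4),crop(f,125,155,145,75,4)]))
s=bot=None
E
```

```text
(no output)
```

View pics/m.png

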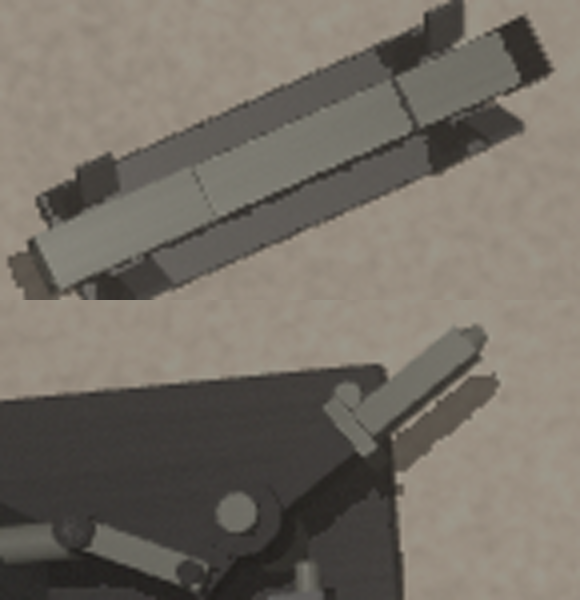

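```bash
python3 - <<'E'
from h import *
f=np.load("top0.npz");g=np.load("scene0.npz")
P=lambda u,v,z:ray(f,u,v,z)
m=P(407.2,250.75,57);c=P(530,196,57);d=m-c
print("mouth",m.round(1),"cap",c.round(1),"len",np.linalg.norm(d),"yaw",np.arctan2(d[1],d[0]),"mid",(m+c)/2)
L=lambda x,y,z:P(125+x/4,155+(y-300)/4,z)
a=L(366,423,69);b=L(467,340,69);e=b-a
print("stub",a,b,np.linalg.norm(e),"yaw",np.arctan2(e[1],e[0]))
t=L(483,341,63);print("tip",t)
for z in(62,75,85):print("piv",z,L(237,513,z), np.linalg.norm((L(237,513,z)-t)[:2]))
# plate edges at z=12: near edge (right) and top edge
q1=L(385,368,12);q2=L(0,402,12);k=q2-q1
print("plate corner",q1,"ydir yaw",np.arctan2(k[1],k[0]))
q3=L(400,560,12);k=q3-q1;print("edge x yaw",np.arctan2(k[1],k[0]))
q4=P(227,257,12);print(q4,np.linalg.norm(q4-q1))
# scene check
for n,X in dict(mouth=m,cap=c,tip=t).items():print(n,proj(g,X).round(1))
E
```

```text
mouth [ 472.2 -188.6   57. ] cap [ 556.2 -391.    57. ] len 219.13142274362022 yaw 1.964216285828256 mid [ 514.19461946 -289.77734088   57.        ]
stub [584.52843299 116.05481192  69.        ] [617.75307156  74.90471196  69.        ] 52.8886314314912 yaw -0.8915587450541858
tip [618.77307278  69.27625313  63.        ]
piv 62 [550.35513883 169.99473919  62.        ] 121.7588892834602
piv 75 [547.85643556 166.62289424  75.        ] 120.43893876385323
piv 85 [545.93435613 164.02916736  85.        ] 119.513988303053
plate corner [621.80365084 119.17414852  12.        ] ydir yaw 1.6326607811967235
edge x yaw -3.0681994797879106
[474.0987751  109.82385803  12.        ] 148.00053462679185
mouth [286.7 189.4]
cap [200.3 151.1]
tip [281.3 319.3]
```

```bash
cat >> h.py <<'E'
def plan(s,goal,yaw,n=None):
    """goal: TCP xyz; yaw: world yaw of tool x. Prints rows (interpolated turn + shift)."""
    R=Ro.from_rotvec(s["ee_rot"]).as_matrix();y0=np.arctan2(R[1,0],R[0,0])
    d=np.asarray(goal,float)-s["tcp_pos"]
    dy=(yaw-y0+np.pi)%(2*np.pi)-np.pi
    n=n or int(max(np.ceil(np.linalg.norm(d)/40),np.ceil(abs(dy)/.12)))
    print("yaw0 %.3f dyaw %.3f d"%(y0,dy),d.round(1),"n",n)
    for i in range(n):
        a=y0+dy*i/n; x=np.array([np.cos(a),np.sin(a),0]);y=np.array([0,0,-1.]);z=np.cross(x,y)
        print([(M:=[round(float(v@d/n),1) for v in (x,y,z)]),round(-dy/n,3)],end=", ")
    print()
E
python3 - <<'E'
from h import *
from rig import bot
s=bot.state();print(Ro.from_rotvec(s["ee_rot"]).as_matrix().round(3))
for y in(.393,.393-np.pi):plan(s,(514.2,-289.8,140),y)
f=np.load("top0.npz")
E
```

```text
[[ 0.242 -0.     0.97 ]
 [-0.97   0.002  0.242]
 [-0.002 -1.     0.   ]]
yaw0 -1.326 dyaw 1.719 d [ 356.8  340.3 -109.1] n 15
[[-16.2, 7.3, 28.6], np.float64(-0.115)], [[-12.9, 7.3, 30.2], np.float64(-0.115)], [[-9.3, 7.3, 31.5], np.float64(-0.115)], [[-5.7, 7.3, 32.4], np.float64(-0.115)], [[-1.9, 7.3, 32.8], np.float64(-0.115)], [[1.8, 7.3, 32.8], np.float64(-0.115)], [[5.6, 7.3, 32.4], np.float64(-0.115)], [[9.2, 7.3, 31.5], np.float64(-0.115)], [[12.8, 7.3, 30.3], np.float64(-0.115)], [[16.2, 7.3, 28.6], np.float64(-0.115)], [[19.3, 7.3, 26.6], np.float64(-0.115)], [[22.3, 7.3, 24.2], np.float64(-0.115)], [[24.9, 7.3, 21.5], np.float64(-0.115)], [[27.2, 7.3, 18.5], np.float64(-0.115)], [[29.1, 7.3, 15.3], np.float64(-0.115)], 
yaw0 -1.326 dyaw -1.423 d [ 356.8  340.3 -109.1] n 13
[[-18.7, 8.4, 33.0], np.float64(0.109)], [[-22.2, 8.4, 30.7], np.float64(0.109)], [[-25.5, 8.4, 28.1], np.float64(0.109)], [[-28.4, 8.4, 25.2], np.float64(0.109)], [[-31.0, 8.4, 21.9], np.float64(0.109)], [[-33.2, 8.4, 18.4], np.float64(0.109)], [[-35.0, 8.4, 14.7], np.float64(0.109)], [[-36.4, 8.4, 10.8], np.float64(0.109)], [[-37.3, 8.4, 6.7], np.float64(0.109)], [[-37.8, 8.4, 2.6], np.float64(0.109)], [[-37.9, 8.4, -1.5], np.float64(0.109)], [[-37.5, 8.4, -5.7], np.float64(0.109)], [[-36.7, 8.4, -9.7], np.float64(0.109)],
```

>>> arm_command([
  [[-16.2, 7.3, 28.6], -0.115],
  [[-12.9, 7.3, 30.2], -0.115],
  [[-9.3, 7.3, 31.5], -0.115],
  [[-5.7, 7.3, 32.4], -0.115],
  [[-1.9, 7.3, 32.8], -0.115],
], grip=0)

```text
time: 0.52
tcp_pos: [277.0, -515.7, 212.9]
ee_rot: [-1.49, 0.584, -0.583]
contact_force: [-0.1, 0.7, 0.3]
grip_width: 85.3
```

>>> arm_command([
  [[1.8, 7.3, 32.8], -0.115],
  [[5.6, 7.3, 32.4], -0.115],
  [[9.2, 7.3, 31.5], -0.115],
  [[12.8, 7.3, 30.3], -0.115],
  [[16.2, 7.3, 28.6], -0.115],
])

```text
time: 0.93
tcp_pos: [395.6, -401.8, 176.5]
ee_rot: [-1.566, 0.134, -0.133]
contact_force: [0.7, -0.3, -0.2]
grip_width: 85.4
```

>>> arm_command([
  [[19.3, 7.3, 26.6], -0.115],
  [[22.3, 7.3, 24.2], -0.115],
  [[24.9, 7.3, 21.5], -0.115],
  [[27.2, 7.3, 18.5], -0.115],
  [[29.1, 7.3, 15.3], -0.115],
])

```text
time: 1.35
tcp_pos: [514.0, -287.8, 140.0]
ee_rot: [-1.547, -0.317, 0.318]
contact_force: [0.5, 0.0, -0.8]
grip_width: 85.5
```

>>> arm_command([
  [[0, 0, 0], 0],
  [[0, 0, 0], 0],
])

```text
time: 1.52
tcp_pos: [513.6, -287.7, 139.6]
ee_rot: [-1.546, -0.313, 0.316]
contact_force: [-0.6, -0.6, 0.1]
grip_width: 85.4
```

```bash
python3 - <<'E'
from h import *
from rig import bot
s=bot.state();plan(s,(514.2,-289.8,46),.393)
f=bot.grab_frame("wrist");np.savez("w1.npz",**{k:np.array(f[k]) for k in f});cv2.imwrite("pics/w1.png",f["pixels"][:,:,::-1])
print(s["time"],s["tcp_pos"],[proj(f,X).round(0).tolist() for X in((472.2,-188.6,57),(556.2,-391,57),(514.2,-289.8,57))])
E
```

```text
yaw0 0.402 dyaw -0.009 d [  0.6  -2.1 -93.6] n 3
[[-0.1, 31.2, -0.7], np.float64(0.003)], [[-0.1, 31.2, -0.7], np.float64(0.003)], [[-0.1, 31.2, -0.7], np.float64(0.003)], 
1.5167 [ 513.62638415 -287.65153206  139.5735531 ] [[325.0, 36.0], [322.0, 437.0], [323.0, 265.0]]
```

View pics/w1.png

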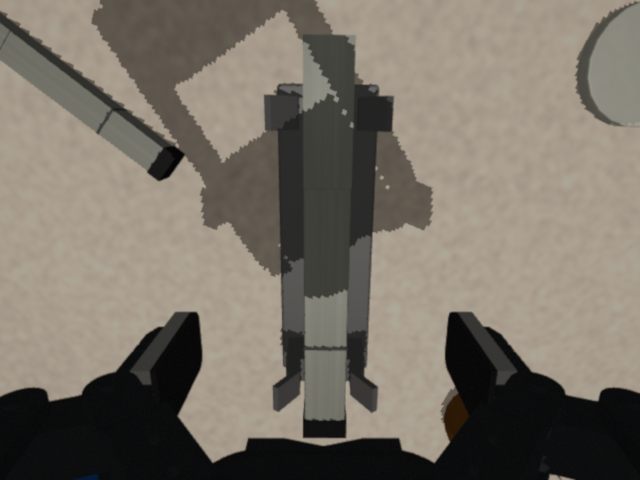

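The wrist view shows the bar centred between the jaws, mouth at (329,37) and cap at (324,437). Both are within about 2 mm of the prediction. I'll descend and grip.

>>> arm_command([
  [[0.5, 31.2, -0.7], 0.006],
  [[0, 31.2, -0.7], 0.005],
  [[0, 31, -0.7], 0],
  [[0, 0, 0], 0],
  [[0, 0, 0], 0],
])

```text
time: 1.98
tcp_pos: [512.6, -291.1, 45.9]
ee_rot: [-1.546, -0.3, 0.305]
contact_force: [-0.5, -0.5, -0.1]
grip_width: 85.4
```

>>> arm_command([
  [[0, 0, 0], 0],
  [[0, 0, 0], 0],
  [[0, 0, 0], 0],
  [[0, 0, 0], 0],
  [[0, 0, 0], 0],
], grip=1, squeeze=60)

```text
time: 2.4
tcp_pos: [515.4, -291.5, 48.8]
ee_rot: [-1.551, -0.306, 0.303]
contact_force: [10.9, 4.2, 1.7]
grip_width: 25.2
```

>>> arm_command([
  [[0, 0, 0], 0],
  [[0, 0, 0], 0],
  [[0, 0, 0], 0],
  [[0, 0, 0], 0],
  [[0, 0, 0], 0],
])

```text
time: 2.82
tcp_pos: [515.6, -291.6, 49.0]
ee_rot: [-1.551, -0.306, 0.303]
contact_force: [0.7, 0.4, 6.6]
grip_width: 23.1
```

```bash
python3 - <<'E'
from h import *
from rig import bot
s=bot.state();print(s)
plan(s,s["tcp_pos"]+[0,0,75],.393)
E
```

```text
{'time': 2.8167, 'qpos': array([-6.05320537e-01,  2.04063136e-01,  1.92487076e+00,  6.04793699e-05,
        1.01022049e+00, -9.93511507e-01]), 'joint_vel': array([-0.00106406, -0.00019917,  0.00041117,  0.00023708,  0.00081431,
       -0.00087623]), 'effort': array([-2.34128726e-01, -3.67991245e+01, -2.81440777e+01, -7.00905919e-02,
       -1.81786590e-01, -1.31385773e-02]), 'tcp_pos': array([ 515.59908942, -291.58486098,   49.04628433]), 'ee_rot': array([-1.55097817, -0.30595566,  0.3032132 ]), 'contact_force': array([0.71094032, 0.37386102, 6.63726096]), 'wrist_torque': array([0.13506104, 0.04545633, 0.00272542]), 'grip_width': 23.08659537597348}
yaw0 0.388 dyaw 0.005 d [ 0.  0. 75.] n 2
[[0.0, -37.5, 0.0], np.float64(-0.002)], [[0.0, -37.5, 0.0], np.float64(-0.002)],
```

>>> arm_command([
  [[0, -20, 0], 0],
  [[0, -20, 0], 0],
  [[0, -20, 0], 0],
  [[0, 0, 0], 0],
])

```text
time: 3.15
tcp_pos: [516.5, -292.3, 111.2]
ee_rot: [-1.554, -0.308, 0.301]
contact_force: [0.4, -0.2, -2.1]
grip_width: 23.0
```

```bash
python3 - <<'E'
from h import *
from rig import bot
s=bot.state();print(s["contact_force"],s["grip_width"],s["tcp_pos"])
plan(s,(707.9,-40.4,s["tcp_pos"][2]),.671,10)
E
```

```text
[ 0.42951727 -0.17988103 -2.11380026] 22.977900914955807 [ 516.47811528 -292.2525766   111.20521784]
yaw0 0.388 dyaw 0.283 d [191.4 251.9   0. ] n 10
[[27.3, 0.0, 16.1], np.float64(-0.028)], [[27.7, 0.0, 15.3], np.float64(-0.028)], [[28.1, 0.0, 14.5], np.float64(-0.028)], [[28.5, 0.0, 13.7], np.float64(-0.028)], [[28.9, 0.0, 12.9], np.float64(-0.028)], [[29.2, 0.0, 12.1], np.float64(-0.028)], [[29.6, 0.0, 11.2], np.float64(-0.028)], [[29.9, 0.0, 10.4], np.float64(-0.028)], [[30.2, 0.0, 9.5], np.float64(-0.028)], [[30.4, 0.0, 8.7], np.float64(-0.028)],
```

>>> arm_command([
  [[27.3, 0.0, 16.1], -0.028],
  [[27.7, 0.0, 15.3], -0.028],
  [[28.1, 0.0, 14.5], -0.028],
  [[28.5, 0.0, 13.7], -0.028],
  [[28.9, 0.0, 12.9], -0.028],
])

```text
time: 3.57
tcp_pos: [609.9, -163.5, 105.1]
ee_rot: [-1.529, -0.413, 0.417]
contact_force: [0.7, -0.8, -3.2]
grip_width: 22.9
```

>>> arm_command([
  [[29.2, 0.0, 12.1], -0.028],
  [[29.6, 0.0, 11.2], -0.028],
  [[29.9, 0.0, 10.4], -0.028],
  [[30.2, 0.0, 9.5], -0.028],
  [[30.4, 0.0, 8.7], -0.028],
])

```text
time: 3.98
tcp_pos: [705.9, -37.8, 104.6]
ee_rot: [-1.505, -0.521, 0.526]
contact_force: [-0.4, -0.6, -2.8]
grip_width: 23.1
```

>>> arm_command([
  [[0, 22, 0], 0],
  [[0, 22, 0], 0],
  [[0, 0, 0], 0],
  [[0, 0, 0], 0],
  [[0, 0, 0], 0],
])

```text
time: 4.4
tcp_pos: [706.0, -39.6, 62.9]
ee_rot: [-1.506, -0.522, 0.523]
contact_force: [0.7, -0.3, -2.9]
grip_width: 23.0
```

```bash
python3 - <<'E'
from h import *
from rig import bot
s=bot.state();print(s["contact_force"],s["wrist_torque"],s["grip_width"],s["tcp_pos"])
plan(s,(707.9,-40.4,66),.671)
F={n:bot.grab_frame(n) for n in("top","scene","wrist")}
for n in F:np.savez(n+"2.npz",**{k:np.array(F[n][k]) for k in F[n]})
im=[]
for n in F:
    p=proj(F[n],(628,59,62)).astype(int);print(n,p)
    x=int(np.clip(p[0]-50,0,540));y=int(np.clip(p[1]-35,0,410));print(x,y)
    im.append(crop(F[n],x,y,100,70,4))
im.append(cv2.resize(F["wrist"]["pixels"][:,:,::-1],(400,280)))
cv2.imwrite("pics/a2.png",np.vstack([np.hstack(im[:2]),np.hstack(im[2:])]))
E
```

```text
[ 0.70688128 -0.30184447 -2.86924403] [-0.03100368  0.01078946  0.01224108] 22.990685390936815 [706.0078653  -39.64209157  62.86637171]
yaw0 0.668 dyaw 0.003 d [ 1.9 -0.8  3.1] n 1
[[1.0, -3.1, -1.8], np.float64(-0.003)], 
top [252 159]
202 124
scene [271 317]
221 282
wrist [ 320 -107]
270 0
```

View pics/a2.png

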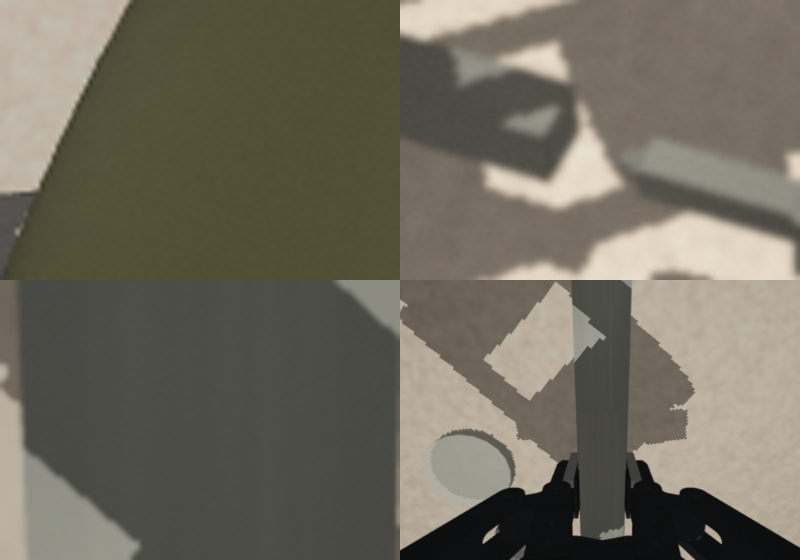

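The scene camera shows the bar mouth (its corner at about px 265,306) short of the stub tip (≈278,322). The top camera is blocked by the arm. I'll overlay models to fit the relative pose.

```bash
cat >> h.py <<'E'
def box(c,u,L0,L1,w):
    u=np.array([*u,0.]);v=np.array([-u[1],u[0],0]);z=np.array([0,0,1.]);h=w/2
    return [np.array(c)+u*a+v*b+z*e for a in(L0,L1) for b,e in((-h,-h),(h,-h),(h,h),(-h,h))]
def draw(im,f,pts,x,y,s,col):
    p=[((proj(f,q)-[x,y]+.5)*s-.5).round().astype(int).tolist() for q in pts]
    for i,j in[(0,1),(1,2),(2,3),(3,0),(4,5),(5,6),(6,7),(7,4),(0,4),(1,5),(2,6),(3,7)]:cv2.line(im,p[i],p[j],col,1)
E
python3 - <<'E'
from h import *
f=dict(np.load("scene2.npz"));x,y,s=215,280,7
im=crop(f,x,y,114,80,s)
ub=np.array([np.cos(.668+np.pi/2),np.sin(.668+np.pi/2)])
tcp=np.array([706.0,-39.6,62.9-4])
draw(im,f,box(tcp,ub,-107.8,112.2,24),x,y,s,(0,0,255))
yaw=-.9;u=np.array([np.cos(yaw),np.sin(yaw)])
tip=np.array([619.5,71,62])
draw(im,f,box(tip,u,-63,-8,14),x,y,s,(0,255,0))
draw(im,f,box(tip,u,-1,0,6),x,y,s,(255,255,0))
draw(im,f,box(tip,u,-71,-63,28),x,y,s,(0,255,0))
print(-f["R"].T@f["t"])
cv2.imwrite("pics/a3.png",im)
E
```

```text
[781.27302841 436.43999515 554.22450361]
```

View pics/a3.png

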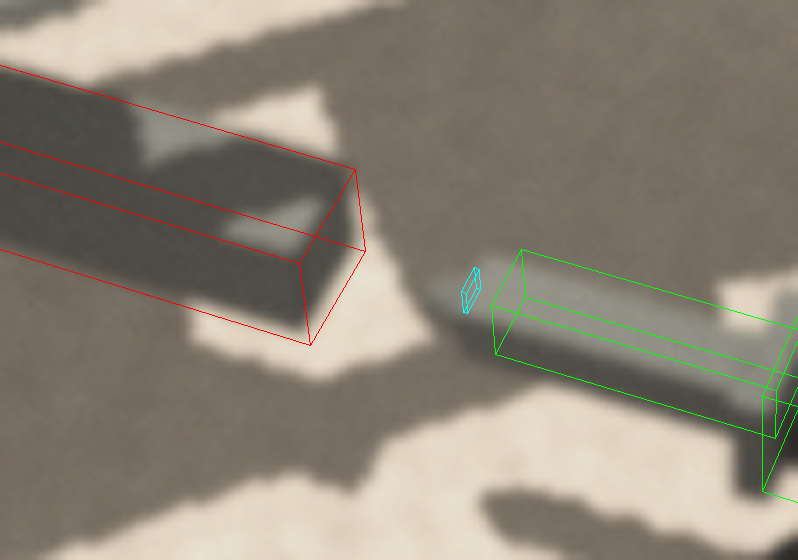

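```bash
cat > ov.py <<'E'
from h import *
A=((619.5,71,62),-.9);B=((624.5,67.5,62),-.885)
out=[]
for n,x,y in(("top0",195,148),("scene2",268,300)):
    f=dict(np.load(n+".npz"));s=10;w=60 if n=="top0" else 70;h=56;w=58 if n=="top0" else 80
    s=8 if 0 else 6;w,h=(66,95) if n=="top0" else (66,95)
    y-=10 if n=="top0" else 20
    im=crop(f,x,y,w,h,s)
    for (t,yw),c in((A,(0,255,0)),(B,(0,0,255))):
        u=np.array([np.cos(yw),np.sin(yw)])
        draw(im,f,box(t,u,-63,-8,14),x,y,s,c);draw(im,f,box(t,u,-.5,0,6),x,y,s,c)
        draw(im,f,box(t,u,-71,-63,28),x,y,s,c)
    out.append(im)
cv2.imwrite("pics/a4.png",np.hstack(out))
E
python3 ov.py
```

```text
(no output)
```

View pics/a4.png

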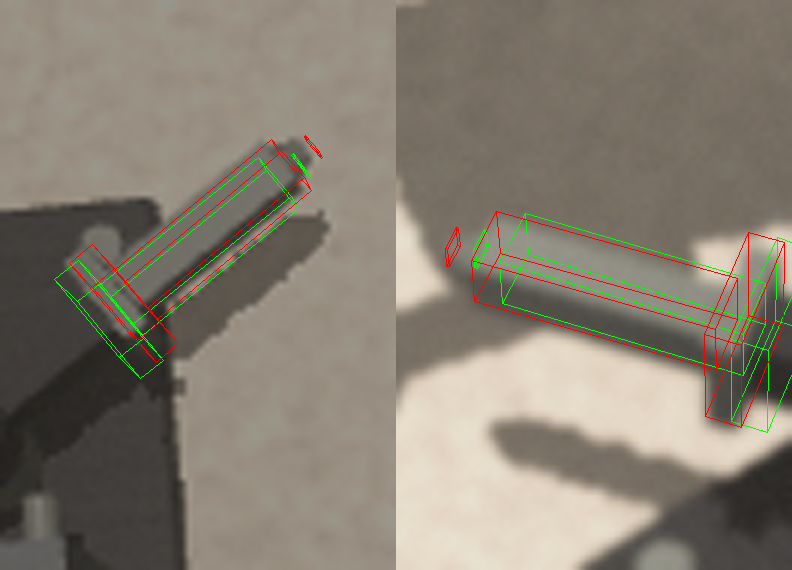

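```bash
python3 - <<'E'
from h import *
from rig import bot
s=bot.state();plan(s,(700,-22.6,66.3),.689,3)
E
```

```text
yaw0 0.667 dyaw 0.022 d [-7.3 17.4  1.1] n 3
[[1.7, -0.4, 6.1], np.float64(-0.007)], [[1.7, -0.4, 6.0], np.float64(-0.007)], [[1.7, -0.4, 6.0], np.float64(-0.007)],
```

>>> arm_command([
  [[1.5, -0.4, 6], -0.007],
  [[1.5, -0.4, 6], -0.007],
  [[1.5, -0.4, 6], -0.007],
  [[0, 0, 0], 0],
  [[0, 0, 0], 0],
])

```text
time: 4.97
tcp_pos: [698.5, -21.9, 64.9]
ee_rot: [-1.503, -0.54, 0.54]
contact_force: [-0.3, 0.1, -2.8]
grip_width: 22.9
```

```bash
python3 - <<'E'
from h import *
from rig import bot
f=bot.grab_frame("scene");f["pixels"]=np.array(f["pixels"])
s=bot.state();print(s["tcp_pos"],s["contact_force"]);plan(s,(700,-22.6,66.3),.689,1)
x,y,sc=215,280,7
im=crop(f,x,y,114,80,sc)
R=Ro.from_rotvec(s["ee_rot"]).as_matrix();print(R.round(3))
draw(im,f,box(s["tcp_pos"]-[0,0,4],R[:2,2],-108.5,111.5,24),x,y,sc,(0,0,255))
u=np.array([np.cos(-.882),np.sin(-.882)])
for t in [(624,68.4,62)]:draw(im,f,box(t,u,-63,-8,14),x,y,sc,(0,255,0))
cv2.imwrite("pics/a5.png",im)
E
```

```text
[698.62246111 -22.18651912  64.78836365] [ 0.22074092 -0.01310922 -2.66024026]
yaw0 0.690 dyaw -0.001 d [ 1.4 -0.4  1.5] n 1
[[0.8, -1.5, -1.2], np.float64(0.001)], 
[[ 0.771  0.    -0.636]
 [ 0.636 -0.     0.771]
 [ 0.    -1.    -0.   ]]
```

View pics/a5.png

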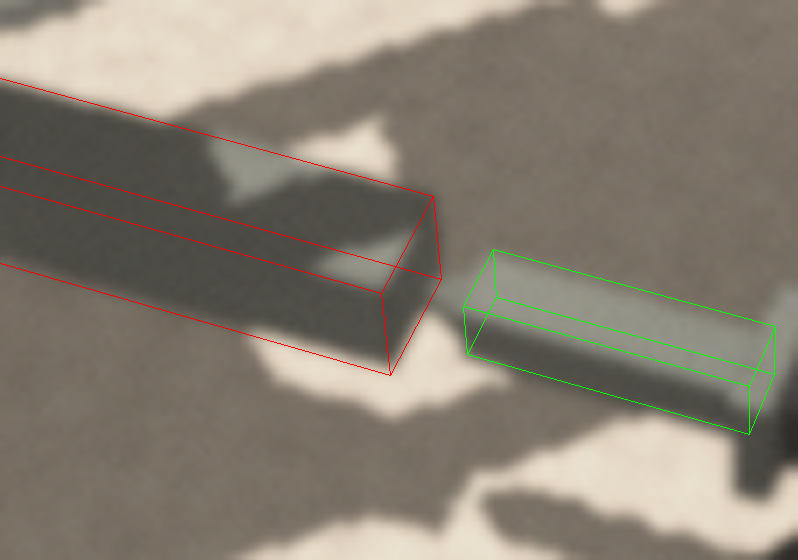

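The scene view shows the mouth (corner ≈(433,197) in the crop) about to receive the cone at ≈(440,288), with relative error about 1–2 mm, well inside the cone's capture range. I'll start the insertion.

>>> arm_command([
  [[1, -0.7, 4], 0],
  [[0, 0, 4], 0],
  [[0, 0, 4], 0],
  [[0, 0, 4], 0],
  [[0, 0, 0], 0],
])

```text
time: 5.43
tcp_pos: [689.1, -8.8, 65.5]
ee_rot: [-1.502, -0.54, 0.538]
contact_force: [1.1, 1.6, -2.7]
grip_width: 23.2
```

```bash
cat > st.py <<'E'
from h import *
from rig import bot
s=bot.state();R=Ro.from_rotvec(s["ee_rot"]).as_matrix()
print("t %.2f"%s["time"],"tcp",s["tcp_pos"].round(1),"F tool",(R.T@s["contact_force"]).round(1),"M tool",(R.T@s["wrist_torque"]).round(2),"yaw %.3f"%np.arctan2(R[1,0],R[0,0]),"zdir",R[:,2].round(3),"w",s["grip_width"].round(1))
E
python3 st.py
```

```text
Traceback (most recent call last):
  File "st.py", line 4, in <module>
    print("t %.2f"%s["time"],"tcp",s["tcp_pos"].round(1),"F tool",(R.T@s["contact_force"]).round(1),"M tool",(R.T@s["wrist_torque"]).round(2),"yaw %.3f"%np.arctan2(R[1,0],R[0,0]),"zdir",R[:,2].round(3),"w",s["grip_width"].round(1))
                                                                                                                                                                                                              ^^^^^^^^^^^^^^^^^^^^^
AttributeError: 'float' object has no attribute 'round'
```

>>> arm_command([
  [[0, 0, 4], 0],
  [[0, 0, 4], 0],
  [[0, 0, 4], 0],
  [[0, 0, 0], 0],
])

```text
time: 5.77
tcp_pos: [681.3, 0.6, 65.4]
ee_rot: [-1.502, -0.539, 0.539]
contact_force: [1.0, 2.2, -3.2]
grip_width: 22.6
```

```bash
sed -i 's/,"w",s\["grip_width"\].round(1)/,"w",round(s["grip_width"],1)/' st.py; python3 st.py
```

```text
t 5.77 tcp [6.813e+02 6.000e-01 6.540e+01] F tool [2.2 3.2 1.1] M tool [ 0.21  0.23 -0.28] yaw 0.689 zdir [-0.636  0.772  0.001] w 22.6
```

>>> arm_command([
  [[0.7, 0, 4], 0],
  [[0, 0, 5], 0],
  [[0, 0, 5], 0],
  [[0, 0, 5], 0],
  [[0, 0, 0], 0],
])

```text
time: 6.18
tcp_pos: [669.3, 15.9, 65.1]
ee_rot: [-1.502, -0.539, 0.54]
contact_force: [0.6, 1.0, -3.4]
grip_width: 23.6
```

```bash
python3 st.py
```

```text
t 6.18 tcp [669.3  15.9  65.1] F tool [1.1 3.4 0.4] M tool [ 0.2   0.11 -0.19] yaw 0.690 zdir [-0.636  0.772  0.001] w 23.6
```

>>> arm_command([
  [[0, 0, 5], 0],
  [[0, 0, 5], 0],
  [[0, 0, 4], 0],
  [[0, 0, 0], 0],
])

```text
time: 6.52
tcp_pos: [660.7, 26.5, 65.3]
ee_rot: [-1.502, -0.539, 0.54]
contact_force: [0.1, 1.7, -2.8]
grip_width: 22.9
```

>>> arm_command([
  [[0, 0, 2], 0],
  [[0, 0, 2], 0],
  [[0, 0, 0], 0],
])

```text
time: 6.77
tcp_pos: [658.6, 28.9, 65.4]
ee_rot: [-1.503, -0.539, 0.539]
contact_force: [2.1, 1.5, -2.5]
grip_width: 23.1
```

```bash
python3 st.py
```

```text
t 6.77 tcp [658.6  28.9  65.4] F tool [ 2.6  2.5 -0.2] M tool [ 0.04  0.22 -0.31] yaw 0.689 zdir [-0.636  0.772  0.   ] w 23.1
```

>>> arm_command([
  [[0.4, 0, 1.5], 0],
  [[0, 0, 1.5], 0],
  [[0, 0, 0], 0],
])

```text
time: 7.02
tcp_pos: [656.8, 31.4, 65.2]
ee_rot: [-1.502, -0.539, 0.54]
contact_force: [0.7, 0.5, -2.3]
grip_width: 22.8
```

>>> arm_command([
  [[0, 0, 1.5], 0],
  [[0, 0, 0], 0],
])

```text
time: 7.18
tcp_pos: [656.7, 31.6, 65.7]
ee_rot: [-1.505, -0.541, 0.539]
contact_force: [2.7, -3.2, -3.4]
grip_width: 22.8
```

>>> arm_command([
  [[0, 0, 1.5], 0],
  [[0, 0, 0], 0],
])

```text
time: 7.35
tcp_pos: [656.7, 31.7, 66.1]
ee_rot: [-1.507, -0.542, 0.538]
contact_force: [6.3, -6.4, -3.8]
grip_width: 23.1
```

```bash
python3 st.py
```

```text
t 7.35 tcp [656.7  31.7  66.1] F tool [ 0.8  3.8 -8.9] M tool [-1.44  0.1   0.04] yaw 0.690 zdir [-0.636  0.771 -0.005] w 23.1
```

```bash
python3 - <<'E'
from h import *
from rig import bot
f=bot.grab_frame("scene")
cv2.imwrite("pics/a6.png",crop(f,260,290,114,80,7))
E
```

```text
(no output)
```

View pics/a6.png

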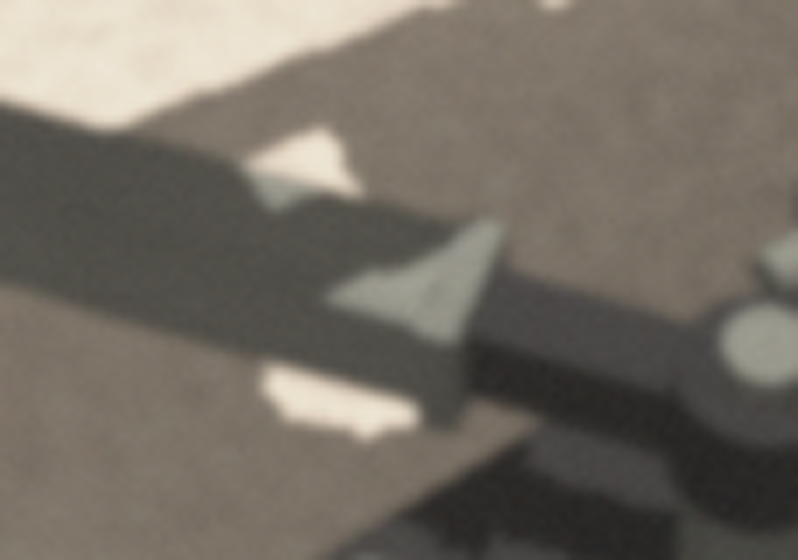

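Mouth sits flush against the collar at crop ≈(480,320), so the bar is home. I'll ease the axial push and begin the swing about the pivot, estimated at (547,164).

>>> arm_command([
  [[0, 0.5, -1.8], 0],
  [[0, 0, 0], 0],
])

```text
time: 7.57
tcp_pos: [656.7, 31.6, 65.1]
ee_rot: [-1.503, -0.539, 0.539]
contact_force: [2.7, -3.2, -1.9]
grip_width: 22.9
```

>>> arm_command([
  [[-5.1, 0, 0.1], 0.03],
  [[-8.6, 0, 0.2], 0.05],
  [[-8.6, 0, 0.2], 0.05],
  [[-8.6, 0, 0.2], 0.05],
  [[0, 0, 0], 0],
])

```text
time: 7.98
tcp_pos: [630.4, 14.1, 65.1]
ee_rot: [-1.535, -0.397, 0.396]
contact_force: [4.9, -2.0, -3.0]
grip_width: 22.7
```

```bash
python3 st.py
```

```text
t 7.98 tcp [630.4  14.1  65.1] F tool [ 3.4  3.  -4.1] M tool [-0.52  0.25 -0.29] yaw 0.506 zdir [-0.484  0.875 -0.001] w 22.7
```

>>> arm_command([
  [[-7, 0, 0], 0.04],
  [[-7, 0, 0], 0.04],
  [[-7, 0, 0.1], 0.04],
  [[-7, 0, 0.1], 0.04],
])

```text
time: 8.32
tcp_pos: [606.4, 3.3, 65.3]
ee_rot: [-1.553, -0.275, 0.27]
contact_force: [6.4, 0.6, -3.8]
grip_width: 22.9
```

```bash
python3 st.py
```

```text
t 8.32 tcp [606.4   3.3  65.3] F tool [ 6.2  3.8 -1.7] M tool [-0.28  0.08 -0.89] yaw 0.348 zdir [-0.341  0.94  -0.   ] w 22.9
```

>>> arm_command([
  [[-7, 0, 0.1], 0.04],
  [[-7, 0, 0.1], 0.04],
  [[-7, 0, 0.1], 0.04],
  [[-7, 0, 0.1], 0.04],
])

```text
time: 8.65
tcp_pos: [580.0, -4.0, 65.5]
ee_rot: [-1.565, -0.151, 0.144]
contact_force: [8.2, 2.0, -5.5]
grip_width: 23.1
```

```bash
python3 st.py
```

```text
t 8.65 tcp [580.   -4.   65.5] F tool [8.4 5.5 0.5] M tool [-0.07  0.12 -1.23] yaw 0.188 zdir [-0.187  0.982  0.   ] w 23.1
```

>>> arm_command([
  [[-7, 0, 0.2], 0.04],
  [[-7, 0, 0.2], 0.04],
  [[-7, 0, 0.2], 0.04],
  [[-7, 0, 0.2], 0.04],
])

```text
time: 8.98
tcp_pos: [552.2, -7.1, 65.4]
ee_rot: [-1.57, -0.025, 0.018]
contact_force: [7.8, -0.2, -5.3]
grip_width: 22.8
```

```bash
python3 st.py
```

```text
t 8.98 tcp [552.2  -7.1  65.4] F tool [ 7.8  5.4 -0.4] M tool [-0.13  0.34 -1.19] yaw 0.027 zdir [-0.027  1.     0.001] w 22.8
```

>>> arm_command([
  [[-7, 0, 0.2], 0.04],
  [[-7, 0, 0.2], 0.04],
  [[-7, 0, 0.2], 0.04],
  [[-5, 0, 0.1], 0.03],
])

```text
time: 9.32
tcp_pos: [525.3, -5.7, 65.3]
ee_rot: [-1.568, 0.095, -0.099]
contact_force: [4.3, 0.4, -3.7]
grip_width: 23.1
```

```bash
python3 st.py
```

```text
t 9.32 tcp [525.3  -5.7  65.3] F tool [4.3 3.7 0.9] M tool [ 0.04  0.47 -0.7 ] yaw -0.124 zdir [0.123 0.992 0.001] w 23.1
```

>>> arm_command([
  [[-5, 0, 0.1], 0.03],
  [[-5, 0, 0.1], 0.03],
  [[-3.5, 0, 0.1], 0.02],
  [[0, 0, 0], 0],
])

```text
time: 9.65
tcp_pos: [510.1, -3.2, 64.6]
ee_rot: [-1.564, 0.16, -0.156]
contact_force: [-3.4, 0.7, -0.3]
grip_width: 23.0
```

>>> arm_command([
  [[-3.5, 0, 0], 0.02],
  [[0, 0, 0], 0],
])

```text
time: 9.82
tcp_pos: [507.0, -2.5, 64.5]
ee_rot: [-1.563, 0.176, -0.172]
contact_force: [-3.8, 2.3, 0.9]
grip_width: 23.2
```

```bash
python3 st.py
```

```text
t 9.82 tcp [507.   -2.5  64.5] F tool [-4.2 -0.9  1.4] M tool [ 0.35 -0.    0.63] yaw -0.221 zdir [0.22  0.976 0.001] w 23.2
```

>>> arm_command([
  [[-3.5, 0, 0], 0.02],
  [[0, 0, 0], 0],
])

```text
time: 9.98
tcp_pos: [503.7, -1.7, 64.5]
ee_rot: [-1.561, 0.191, -0.188]
contact_force: [-4.2, 3.6, 1.3]
grip_width: 22.7
```

>>> arm_command([
  [[-3.5, 0, 0], 0.02],
  [[0, 0, 0], 0],
])

```text
time: 10.15
tcp_pos: [500.4, -1.0, 64.5]
ee_rot: [-1.56, 0.207, -0.204]
contact_force: [-4.7, 4.2, 0.8]
grip_width: 22.9
```

```bash
python3 st.py
```

```text
t 10.15 tcp [500.4  -1.   64.5] F tool [-5.6 -0.8  2.8] M tool [ 0.7  -0.16  0.81] yaw -0.262 zdir [0.259 0.966 0.001] w 22.9
```

>>> arm_command([
  [[-3.5, 0, 0.5], 0.02],
  [[0, 0, 0], 0],
])

```text
time: 10.32
tcp_pos: [496.9, 0.1, 64.5]
ee_rot: [-1.559, 0.223, -0.22]
contact_force: [-6.2, 2.8, 1.9]
grip_width: 22.9
```

>>> arm_command([
  [[-3.5, 0, 0.3], 0.02],
  [[0, 0, 0], 0],
])

```text
time: 10.48
tcp_pos: [493.5, 1.2, 64.5]
ee_rot: [-1.558, 0.239, -0.236]
contact_force: [-5.8, 2.2, 2.1]
grip_width: 23.4
```

```bash
python3 st.py
```

```text
t 10.48 tcp [493.5   1.2  64.5] F tool [-6.2 -2.1  0.3] M tool [ 0.32 -0.07  1.02] yaw -0.303 zdir [ 0.298  0.954 -0.001] w 23.4
```

Lever is about 1.07 with the spring still pulling, and no stop felt yet. I'll continue in small steps.

>>> arm_command([
  [[-3.5, 0, 0.1], 0.02],
  [[0, 0, 0], 0],
])

```text
time: 10.65
tcp_pos: [490.1, 2.4, 64.5]
ee_rot: [-1.556, 0.255, -0.252]
contact_force: [-6.3, 1.4, 1.7]
grip_width: 22.8
```

>>> arm_command([
  [[-3, 0, 0.1], 0.017],
  [[0, 0, 0], 0],
])

```text
time: 10.82
tcp_pos: [487.4, 3.4, 64.5]
ee_rot: [-1.555, 0.269, -0.266]
contact_force: [-5.1, 2.5, 1.1]
grip_width: 23.0
```

```bash
python3 st.py
```

```text
t 10.82 tcp [487.4   3.4  64.5] F tool [-5.7 -1.1  0.7] M tool [ 0.19 -0.14  0.98] yaw -0.340 zdir [ 0.334  0.943 -0.001] w 23.0
```

>>> arm_command([
  [[-3, 0, 0.1], 0.016],
  [[0, 0, 0], 0],
])

```text
time: 10.98
tcp_pos: [485.0, 4.3, 64.6]
ee_rot: [-1.553, 0.28, -0.279]
contact_force: [-4.5, 1.5, -0.4]
grip_width: 23.3
```

```bash
python3 st.py
```

```text
t 10.98 tcp [485.    4.3  64.6] F tool [-4.7  0.4 -0.2] M tool [ 0.05 -0.08  0.77] yaw -0.356 zdir [ 0.348  0.937 -0.001] w 23.3
```

>>> arm_command([
  [[-2.5, 0, 0.1], 0.01],
  [[0, 0, 0], 0],
])

```text
time: 11.15
tcp_pos: [483.6, 5.0, 64.8]
ee_rot: [-1.552, 0.285, -0.287]
contact_force: [-1.6, -1.2, -1.6]
grip_width: 23.0
```

```bash
python3 st.py
```

```text
t 11.15 tcp [483.6   5.   64.8] F tool [-1.1  1.6 -1.7] M tool [-0.14 -0.06  0.25] yaw -0.365 zdir [ 0.357  0.934 -0.   ] w 23.0
```

>>> arm_command([
  [[-2.5, 0, 0], 0.006],
  [[-1.5, 0, 0], 0.003],
  [[0, 0, 0], 0],
])

```text
time: 11.4
tcp_pos: [481.3, 6.1, 65.4]
ee_rot: [-1.551, 0.29, -0.298]
contact_force: [4.2, -3.2, -5.0]
grip_width: 23.4
```

```bash
python3 st.py
```

```text
t 11.40 tcp [481.3   6.1  65.4] F tool [ 5.   5.1 -1.4] M tool [-0.47  0.62 -0.73] yaw -0.375 zdir [0.366 0.931 0.   ] w 23.4
```

>>> arm_command([
  [[-2, 0, 0], 0.004],
  [[0, 0, 0], 0],
])

```text
time: 11.57
tcp_pos: [480.2, 6.5, 65.7]
ee_rot: [-1.551, 0.293, -0.304]
contact_force: [6.6, -4.1, -6.6]
grip_width: 23.0
```

```bash
python3 st.py
```

```text
t 11.57 tcp [480.2   6.5  65.7] F tool [ 7.5  6.7 -1.4] M tool [-0.54  0.82 -1.21] yaw -0.380 zdir [0.371 0.929 0.001] w 23.0
```

>>> arm_command([
  [[-1, 0, 0], 0.015],
  [[0, 0, 0], 0],
])

```text
time: 11.73
tcp_pos: [478.9, 7.2, 65.6]
ee_rot: [-1.548, 0.305, -0.314]
contact_force: [4.4, -2.8, -5.3]
grip_width: 22.7
```

```bash
python3 st.py
```

```text
t 11.73 tcp [478.9   7.2  65.6] F tool [ 5.1  5.3 -0.9] M tool [-0.35  0.73 -0.93] yaw -0.395 zdir [0.385 0.923 0.001] w 22.7
```

>>> arm_command([
  [[-2, 0, 0], 0.01],
  [[-1.5, 0, 0], 0.008],
  [[0, 0, 0], 0],
])

```text
time: 11.98
tcp_pos: [476.6, 8.3, 65.9]
ee_rot: [-1.546, 0.317, -0.331]
contact_force: [9.4, -4.0, -7.4]
grip_width: 22.8
```

```bash
python3 st.py
```

```text
t 11.98 tcp [476.6   8.3  65.9] F tool [10.1  7.5  0.1] M tool [-0.38  0.87 -1.35] yaw -0.413 zdir [0.402 0.916 0.002] w 22.8
```

>>> arm_command([
  [[-1, 0.5, 0], 0.01],
  [[-0.5, 0.5, 0], 0.01],
  [[0, 0, 0], 0],
  [[0, 0, 0], 0],
])

```text
time: 12.32
tcp_pos: [475.6, 8.9, 65.6]
ee_rot: [-1.544, 0.332, -0.345]
contact_force: [6.8, -3.3, -3.1]
grip_width: 23.2
```

```bash
python3 st.py
```

```text
t 12.32 tcp [475.6   8.9  65.6] F tool [ 7.5  3.2 -0.1] M tool [-0.17  0.43 -1.19] yaw -0.432 zdir [0.418 0.908 0.002] w 23.2
```

>>> arm_command([
  [[-2, 0, 0], 0.008],
  [[-1, 0, 0], 0.004],
  [[0, 0, 0], 0],
])

```text
time: 12.57
tcp_pos: [473.8, 9.7, 65.7]
ee_rot: [-1.543, 0.339, -0.357]
contact_force: [9.5, -4.1, -6.3]
grip_width: 22.9
```

```bash
python3 st.py
```

```text
t 12.57 tcp [473.8   9.7  65.7] F tool [10.2  6.4  0.3] M tool [-0.25  0.58 -1.64] yaw -0.444 zdir [0.429 0.903 0.002] w 22.9
```

>>> arm_command([
  [[-1.5, 0.5, 0], 0.006],
  [[-1, 0, 0], 0.006],
  [[0, 0, 0], 0],
  [[0, 0, 0], 0],
])

```text
time: 12.9
tcp_pos: [472.4, 10.3, 65.7]
ee_rot: [-1.542, 0.346, -0.368]
contact_force: [12.1, -6.8, -5.7]
grip_width: 23.4
```

```bash
python3 st.py
```

```text
t 12.90 tcp [472.4  10.3  65.7] F tool [13.8  5.9 -0.8] M tool [-0.32  0.44 -2.08] yaw -0.455 zdir [0.44  0.898 0.003] w 23.4
```

>>> arm_command([
  [[0, 0, 0], 0],
  [[0, 0, 0], 0],
  [[3, 0, 0], -0.012],
  [[3, 0, 0], -0.012],
  [[0, 0, 0], 0],
])

```text
time: 13.32
tcp_pos: [475.5, 8.9, 64.9]
ee_rot: [-1.544, 0.333, -0.343]
contact_force: [4.8, -3.0, -0.3]
grip_width: 23.3
```

```bash
python3 st.py
```

```text
t 13.32 tcp [475.5   8.9  64.9] F tool [ 5.6  0.4 -0.8] M tool [ 0.02  0.36 -0.98] yaw -0.431 zdir [0.418 0.909 0.002] w 23.3
```

>>> arm_command([
  [[2, 0, 0], -0.012],
  [[2, 0, 0], -0.01],
  [[0, 0, 0], 0],
])

```text
time: 13.57
tcp_pos: [477.9, 7.7, 64.3]
ee_rot: [-1.546, 0.318, -0.323]
contact_force: [4.3, -1.8, 1.0]
grip_width: 23.0
```

```bash
python3 st.py
```

```text
t 13.57 tcp [477.9   7.7  64.3] F tool [ 4.6 -1.   0. ] M tool [ 0.32  0.42 -0.66] yaw -0.409 zdir [0.397 0.918 0.001] w 23.0
```

>>> arm_command([
  [[2, -0.7, 0], -0.005],
  [[1, -0.6, 0], -0.003],
  [[0, 0, 0], 0],
])

```text
time: 13.82
tcp_pos: [479.1, 7.0, 64.5]
ee_rot: [-1.547, 0.314, -0.313]
contact_force: [2.7, 1.0, 1.3]
grip_width: 22.7
```

```bash
python3 st.py
```

```text
t 13.82 tcp [479.1   7.   64.5] F tool [ 2.1 -1.3  1.9] M tool [ 0.49  0.15 -0.28] yaw -0.400 zdir [0.389 0.921 0.   ] w 22.7
```

>>> arm_command([
  [[0.7, -0.7, -2], 0],
  [[0, -0.5, -4], 0],
  [[0, 0, -5], 0],
  [[0, 0, -5], 0],
  [[0, 0, 0], 0],
])

```text
time: 14.23
tcp_pos: [472.1, -9.1, 65.0]
ee_rot: [-1.549, 0.316, -0.312]
contact_force: [0.1, -0.8, -2.8]
grip_width: 23.1
```

```bash
python3 st.py
```

```text
t 14.23 tcp [472.1  -9.1  65. ] F tool [ 0.4  2.8 -0.7] M tool [ 0.03 -0.02 -0.01] yaw -0.400 zdir [ 0.39   0.921 -0.001] w 23.1
```

>>> arm_command([
  [[0, 0, -7], 0],
  [[0, 0, -7], 0],
  [[0, 0, -7], 0],
  [[0, 0, -7], 0],
  [[0, 0, 0], 0],
])

```text
time: 14.65
tcp_pos: [462.0, -35.2, 65.7]
ee_rot: [-1.548, 0.315, -0.314]
contact_force: [-0.4, 0.5, -3.3]
grip_width: 23.2
```

>>> arm_command([
  [[0, 0, -8], 0],
  [[0, 0, -8], 0],
  [[0, 0, -8], 0],
  [[0, 0, -12], 0],
  [[0, 0, -8], 0],
])

```text
time: 15.07
tcp_pos: [445.1, -75.7, 65.8]
ee_rot: [-1.548, 0.314, -0.314]
contact_force: [-0.3, 0.4, -2.9]
grip_width: 23.1
```

```bash
python3 st.py;python3 - <<'E'
from h import *
from rig import bot
f=bot.grab_frame("top");g=bot.grab_frame("scene")
cv2.imwrite("pics/a7.png",np.hstack([crop(f,120,140,200,280,2),crop(g,220,240,200,280,2)]))
s=bot.state();p=s["tcp_pos"]+[0,0,45];print(s["time"])
plan(s,(515.6,-291.6,110),.388)
E
```

```text
t 15.07 tcp [445.1 -75.7  65.8] F tool [-0.4  2.9  0.3] M tool [ 0.05 -0.01 -0.01] yaw -0.400 zdir [ 0.39   0.921 -0.   ] w 23.1Traceback (most recent call last):
  File "<stdin>", line 4, in <module>
    return _nx.concatenate(arrs, 1, dtype=dtype, casting=casting)
           ~~~~~~~~~~~~~~~^^^^^^^^^^^^^^^^^^^^^^^^^^^^^^^^^^^^^^^
ValueError: all the input array dimensions except for the concatenation axis must match exactly, but along dimension 0, the array at index 0 has size 560 and the array at index 1 has size 480
```

>>> arm_command([
  [[0, -15, -10], 0],
  [[0, -15, -10], 0],
  [[0, -15, 0], 0],
  [[0, 0, 0], 0],
])

```text
time: 15.5
tcp_pos: [440.0, -94.0, 114.1]
ee_rot: [-1.548, 0.309, -0.319]
contact_force: [1.4, -1.2, -3.4]
grip_width: 22.6
```

```bash
python3 - <<'E'
from h import *
from rig import bot
g=bot.grab_frame("scene");cv2.imwrite("pics/a7.png",crop(g,230,270,190,140,4))
s=bot.state();print(s["time"],s["tcp_pos"])
plan(s,(515.6,-291.6,110),.388,10)
E
```

```text
15.55 [439.21801532 -93.51937052 112.54447723]
yaw0 -0.400 dyaw 0.788 d [  76.4 -198.1   -2.5] n 10
[[14.8, 0.3, -15.3], np.float64(-0.079)], [[13.5, 0.3, -16.4], np.float64(-0.079)], [[12.2, 0.3, -17.4], np.float64(-0.079)], [[10.8, 0.3, -18.3], np.float64(-0.079)], [[9.3, 0.3, -19.1], np.float64(-0.079)], [[7.8, 0.3, -19.8], np.float64(-0.079)], [[6.2, 0.3, -20.3], np.float64(-0.079)], [[4.6, 0.3, -20.7], np.float64(-0.079)], [[2.9, 0.3, -21.0], np.float64(-0.079)], [[1.2, 0.3, -21.2], np.float64(-0.079)],
```

View pics/a7.png

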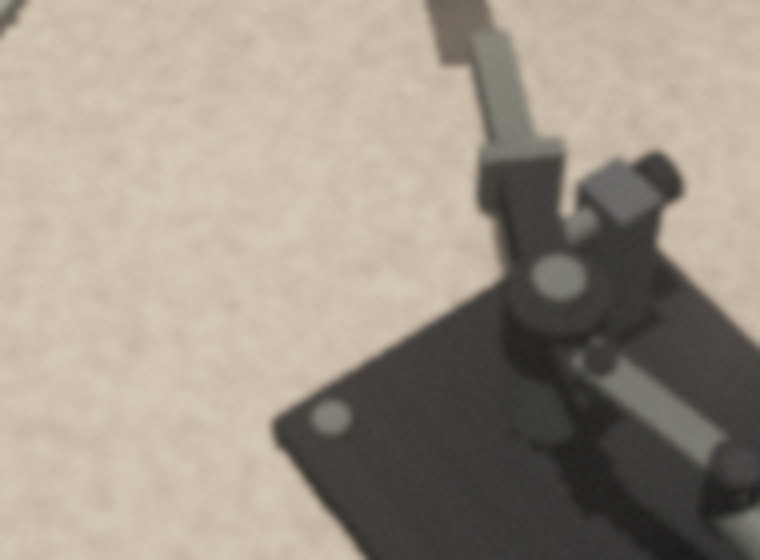

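The lever (stub tip at crop ≈(485,35)) is past its dead point and resting on the screw at ≈(578,222). I'll carry the bar back to the cradle.

>>> arm_command([
  [[14.8, 0.3, -15.3], -0.079],
  [[13.5, 0.3, -16.4], -0.079],
  [[12.2, 0.3, -17.4], -0.079],
  [[10.8, 0.3, -18.3], -0.079],
  [[9.3, 0.3, -19.1], -0.079],
])

```text
time: 15.97
tcp_pos: [475.9, -192.3, 107.6]
ee_rot: [-1.569, 0.002, 0.001]
contact_force: [0.8, -0.3, -2.2]
grip_width: 23.1
```

>>> arm_command([
  [[7.8, 0.3, -19.8], -0.079],
  [[6.2, 0.3, -20.3], -0.079],
  [[4.6, 0.3, -20.7], -0.079],
  [[2.9, 0.3, -21.0], -0.079],
  [[1.2, 0.3, -21.2], -0.079],
])

```text
time: 16.38
tcp_pos: [514.3, -291.2, 105.8]
ee_rot: [-1.546, -0.308, 0.311]
contact_force: [0.3, -0.6, -3.2]
grip_width: 23.1
```

>>> arm_command([
  [[0, 0, 0], 0],
  [[0, 0, 0], 0],
  [[0, 0, 0], 0],
])

```text
time: 16.63
tcp_pos: [513.8, -290.1, 106.2]
ee_rot: [-1.547, -0.304, 0.307]
contact_force: [0.1, -0.0, -3.4]
grip_width: 23.2
```

```bash
python3 st.py; python3 - <<'E'
from h import *
from rig import bot
s=bot.state();plan(s,(515.6,-291.6,60),.388,4)
f=bot.grab_frame("wrist");cv2.imwrite("pics/w2.png",f["pixels"][:,:,::-1])
E
```

```text
t 16.63 tcp [ 513.8 -290.1  106.2] F tool [ 0.1  3.4 -0.1] M tool [ 0.05  0.01 -0.06] yaw 0.389 zdir [-0.38   0.925  0.003] w 23.2
yaw0 0.389 dyaw -0.001 d [  1.8  -1.5 -46.2] n 4
[[0.3, 11.6, -0.5], np.float64(0.0)], [[0.3, 11.6, -0.5], np.float64(0.0)], [[0.3, 11.6, -0.5], np.float64(0.0)], [[0.3, 11.6, -0.5], np.float64(0.0)],
```

View pics/w2.png

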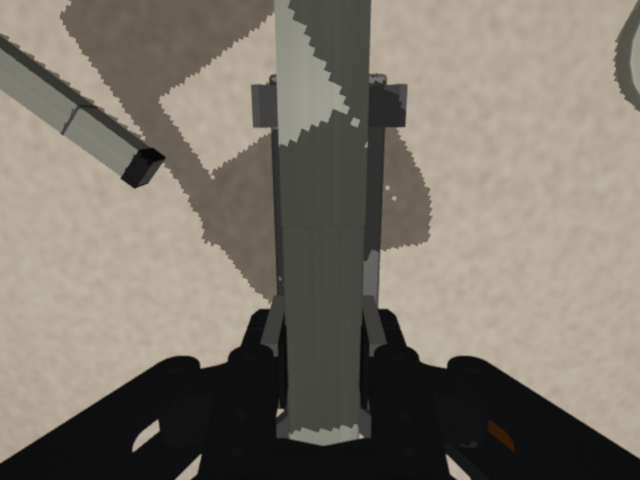

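The bar (centre col ≈323) sits over the cradle notch (≈329) to within about 1.5 mm and is parallel to it. I'll lower it.

>>> arm_command([
  [[0.5, 12, -0.5], 0],
  [[0.5, 12, -0.5], 0],
  [[0.3, 12, -0.5], 0],
  [[0, 10, -0.5], 0],
  [[0, 0, 0], 0],
])

```text
time: 17.1
tcp_pos: [514.3, -290.9, 57.8]
ee_rot: [-1.544, -0.302, 0.31]
contact_force: [-0.9, 0.4, -3.3]
grip_width: 23.2
```

```bash
python3 st.py
```

```text
t 17.10 tcp [ 514.3 -290.9   57.8] F tool [-0.6  3.3  0.7] M tool [ 0.08 -0.03  0.03] yaw 0.390 zdir [-0.38   0.925  0.006] w 23.2
```

>>> arm_command([
  [[0, 5, 0], 0],
  [[0, 4, 0], 0],
  [[0, 0, 0], 0],
])

```text
time: 17.35
tcp_pos: [516.2, -292.4, 52.1]
ee_rot: [-1.548, -0.305, 0.306]
contact_force: [0.2, -0.3, -3.1]
grip_width: 23.2
```

```bash
python3 st.py
```

```text
t 17.35 tcp [ 516.2 -292.4   52.1] F tool [ 0.1  3.1 -0.4] M tool [ 0.06 -0.02  0.06] yaw 0.390 zdir [-0.38   0.925  0.001] w 23.2
```

>>> arm_command([
  [[0, 2, 0], 0],
  [[0, 1.5, 0], 0],
  [[0, 0, 0], 0],
  [[0, 0, 0], 0],
])

```text
time: 17.68
tcp_pos: [516.6, -292.6, 49.5]
ee_rot: [-1.549, -0.306, 0.306]
contact_force: [0.2, 0.1, -3.2]
grip_width: 23.5
```

```bash
python3 st.py
```

```text
t 17.68 tcp [ 516.6 -292.6   49.5] F tool [0.2 3.2 0.1] M tool [ 0.05  0.01 -0.01] yaw 0.390 zdir [-0.38   0.925 -0.   ] w 23.5
```

>>> arm_command([
  [[0, 1, 0], 0],
  [[0, 1, 0], 0],
  [[0, 0, 0], 0],
  [[0, 0, 0], 0],
])

```text
time: 18.02
tcp_pos: [516.8, -292.7, 49.0]
ee_rot: [-1.549, -0.306, 0.306]
contact_force: [-3.9, 2.3, 5.4]
grip_width: 23.1
```

```bash
python3 st.py
```

```text
t 18.02 tcp [ 516.8 -292.7   49. ] F tool [-2.7 -5.4  3.6] M tool [0.53 0.05 0.44] yaw 0.390 zdir [-0.38   0.925 -0.   ] w 23.1
```

>>> arm_command([
  [[0, -0.8, 0], 0],
  [[0, 0, 0], 0],
  [[0, 0, 0], 0],
  [[0, 0, 0], 0],
  [[0, 0, 0], 0],
], grip=0)

```text
time: 18.43
tcp_pos: [516.5, -292.6, 48.1]
ee_rot: [-1.549, -0.306, 0.306]
contact_force: [-0.4, 1.2, -0.3]
grip_width: 81.8
```

>>> arm_command([
  [[0, 0, 0], 0],
  [[0, 0, 0], 0],
  [[0, 0, 0], 0],
])

```text
time: 18.68
tcp_pos: [516.4, -292.5, 48.0]
ee_rot: [-1.549, -0.306, 0.306]
contact_force: [0.8, -0.5, 0.1]
grip_width: 85.2
```

```bash
python3 st.py
```

```text
t 18.68 tcp [ 516.4 -292.5   48. ] F tool [ 0.5 -0.1 -0.8] M tool [-0.05  0.04 -0.  ] yaw 0.390 zdir [-0.38   0.925  0.   ] w 85.2
```

>>> arm_command([
  [[0, -20, 0], 0],
  [[0, -30, 0], 0],
  [[0, -30, 0], 0],
  [[0, -30, 0], 0],
  [[0, -30, 0], 0],
])

```text
time: 19.1
tcp_pos: [516.2, -292.4, 189.4]
ee_rot: [-1.549, -0.306, 0.306]
contact_force: [0.5, -0.1, -0.4]
grip_width: 85.2
```

>>> arm_command([
  [[0, 0, -40], 0],
  [[0, 0, -40], 0],
  [[0, 0, -40], 0],
  [[0, 0, 0], 0],
  [[0, 0, 0], 0],
])

```text
time: 19.52
tcp_pos: [562.0, -405.0, 186.9]
ee_rot: [-1.548, -0.304, 0.305]
contact_force: [0.2, -0.4, -0.3]
grip_width: 85.7
```

```bash
python3 st.py; python3 - <<'E'
from h import *
from rig import bot
f=bot.grab_frame("top");g=bot.grab_frame("scene")
a=cv2.resize(f["pixels"][120:360,130:560,::-1],None,fx=1.4,fy=1.4)
b=cv2.resize(g["pixels"][130:330,150:580,::-1],None,fx=1.4,fy=1.2)
cv2.imwrite("pics/end.png",np.vstack([a,b]))
np.savez("end.npz",**{k:np.array(f[k]) for k in f})
E
```

```text
t 19.52 tcp [ 562.  -405.   186.9] F tool [ 0.   0.3 -0.5] M tool [0.   0.02 0.02] yaw 0.388 zdir [-0.378  0.926  0.002] w 85.7
```

View pics/end.png

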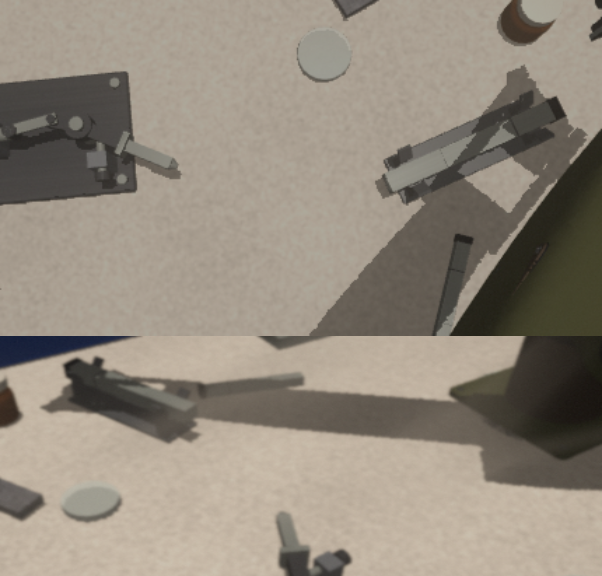

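The final picture shows the bar down in both cradle notches (top-view crop from ≈(388,183) to ≈(560,110)). The lever is over, stub tip ≈(175,163), and the arm is clear of everything. Handing in.

```bash
python3 -c "
from rig import bot
print(bot.job_done())"
```

```text
the job is handed in; nothing more can be done
None
```

I closed the steriliser and handed the job in at about 19.5 s of the 72 s allowed; the hand-in reports no verdict.

- **Seating the bar:** I slid it onto the lever until it stopped against the collar. It read about 9 N axial with no further travel, and the scene picture showed the mouth flush on the collar, with the lever at about 0.08 rad.
- **Swing and press:** I took it past the dead point and felt the stop at about 1.12 rad. The final press rose to 13.8 N at mid-bar, above the 10 N asked but below the 20 N limit. By my estimate that is about 77 N on the screw from the bar alone, and about 54 N between bar and lever. Neither force was measured directly. At first the hand twisted against the swing because of the socket play, so I turned the hand further before the final press.
- **Return to the cradle:** The bar drew off with almost no force. I lowered it until it seated at the same tool height as at pick-up (49 mm), then opened the gripper.

**Last checks:** In the last pictures the bar lies in both cradle notches and the lever has stayed over. An earlier picture, taken once the bar was off, showed it resting on its screw. The tool reads no contact. The dish and the small look-alike bar look unmoved. I didn't compare the other bystanders' positions, but the arm didn't go near them.

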